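# Switch off the hot plate and take the sample tray off with the spatula

### The job

Switch the hot plate's heater off first: lift the red guard, push the toggle over towards the heating plate, and shut the guard again. Then slide the spatula under the hot footed tray, carry it level with both crucibles standing in it to the middle of the cork mat, set it down gently, and lay the spatula's blade back flat on the white rest, about in the middle. Keep the gripper off the tray and crucibles, and leave the beaker, bottle, flask and jar where they stand.

Things in the scene. Friction and masses are not known exactly. Their poses are not given: they have to be found in the camera images.
- hotplate: cream hot plate, fixed; sizes in mm. Origin on the bench under its heating plate's centre; -x is its front. Casing 250 (x) by 270 (y); grey heating plate 240 by 260, level top 85 above the bench, no rim. In front (x -235 to -125) a lower control deck, 270 wide, top at 50, with a black knob (34 across, 16 high, at x -185, y 95) and in the middle (y 0) the guarded heater switch.
- guard (a joint): red guard, an inverted trough 52 long (hot plate's x), 30 wide, from 52.5 to 80 mm above the bench when shut; 3 mm walls, open below and at the hinge end. Hinge at the end nearer the heating plate, along the hot plate's y. 0 = shut; grows as the front end swings up and over towards the heating plate, stop 1.9 rad. Stiff hinge (0.025 N m) stays where left. Clears the toggle in both positions.
- guard_hinge (a point): mid-point of the guard's hinge line, 56 mm above the bench, at local (-160, 0) mm of the hot plate; fixed.
- guard_end (a point): point inside the guard midway between its side walls, 10 mm from its front end, moves with it; shut, it lies 42 mm in front of the hinge and 12 mm above it (68 mm above the bench).
- toggle (a joint): steel toggle lever, 22 mm long, 9 mm across its knob, pivot 52 mm above the bench at local (-187, 0) mm of the hot plate. 0 = on, leaning 0.4 rad to the front, away from the heating plate; 0.8 = off, leaning 0.4 rad towards the heating plate and guard hinge. Stays where left; about 2 N moves it.
- toggle_tip (a point): near the end of the toggle, 21 mm from its pivot.
- tray: square steel tray, 100 by 100 mm, 120 g, hot, on the heating plate at any yaw (sizes in mm). Origin under its centre at foot level, sides along its x and y. Four corner feet, 12 across, 10 high, 42 from the centre in x and y: under the 2 mm floor 10 mm is clear, with 72 mm between the feet on each of the four sides. Rim top at 20.
- crucible_a: white porcelain crucible, 36 mm across, 30 mm high, about 30 g, standing loose in the tray; origin under its centre.
- crucible_b: a second, equal crucible in the tray.
- spatula: cranked spatula, 150 g. Origin under the centre of its steel blade, z up, x towards the blade's tip. Blade 105 (x) by 54 by 2 mm; a thin neck climbs from x -48 to -76 to a level blue handle, x -80 to -175, 16 wide (y), 20 high, centre line 50 above the blade's underside. Lies stably, blade flat on the rest, handle roughly towards the robot.
- spatula_grip (a point): point on the handle's centre line, 105 mm behind and 50 mm above the blade's origin, 25 mm from the handle's front end; a good place to grip across the 16 mm width.
- rest: flat white enamel rest, 150 (x) by 110 (y) mm, 8 mm high, fixed; origin on the bench under its centre. The spatula's blade lies on it.
- mat: square cork mat, 180 by 180 mm, 10 mm high, fixed; origin on the bench under its centre.
- beaker: metal beaker, 56 mm across, 75 mm high, standing on the heating plate beside the tray; origin under its centre. Not to be disturbed.
- reagent: amber bottle with blue cap, 64 mm across, 140 mm high, on the bench; origin under its centre. Not to be disturbed.
- flask: green-tinted conical flask, 74 mm across the foot, 115 mm high, on the bench; origin under its centre. Not to be disturbed.
- jar: white jar with blue lid, 60 mm across, 90 mm high, on the bench; origin under its centre. Not to be disturbed.
There are look-alikes about, which are no part of the job. What is shaped like the crucible_b but blue or orange is not meant.

How it is judged:
On the way, in this order (a step that is already met when the one before it is completed fails the run):
1. the guard over the heater switch is lifted open (value of joint guard above 1 rad), for 0.1 s.
2. the toggle is thrown to off under the open guard (value of joint toggle above 0.6 rad and value of joint guard above 0.8 rad), for 0.1 s.
3. the guard is shut again with the toggle off (value of joint guard below 0.12 rad and value of joint toggle above 0.6 rad), for 0.2 s.
4. the tray is carried on the spatula, clear of the hot plate (height (world z) of tray above 0.115 m and contact force between tray and spatula above 0.3 N and angle between tray's own z axis and vertical below 0.25 rad), for 0.2 s.
At the end, for the whole second after the job is handed in: Toggle off (past 0.6 rad), guard shut (under 0.12 rad); tray level and still on the cork mat, centre within 25 mm of the mat's, clear of the spatula, both crucibles upright in it; spatula flat and still on the white rest, blade centre within 40 mm of the rest's centre (all of step 3 and horizontal distance between tray and mat below 0.025 m and height (world z) of each of tray, spatula below 0.014 m and angle between tray's own z axis and vertical below 0.05 rad and linear speed of each of tray, spatula below 0.02 m/s and contact force between tray and spatula below 0.1 N and horizontal distance between each of crucible_a, crucible_b and tray below 0.06 m and z of each of crucible_a, crucible_b in the frame of tray below 0.018 m and angle between each of crucible_a, crucible_b's own z axis and vertical below 0.1 rad and horizontal distance between spatula and rest below 0.04 m and angle between spatula's own z axis and vertical below 0.08 rad); the robot touches nothing.
It fails at once if the gripper or arm touches the hot tray or a crucible (contact force between any of the fingers, the arm and tray above 0.5 N or contact force between any of the fingers, the arm and crucible_a above 0.5 N or contact force between any of the fingers, the arm and crucible_b above 0.5 N).
It fails at once if a crucible is tipped (more than 30 degrees) (angle between any of crucible_a, crucible_b's own z axis and vertical above 0.52 rad).
It fails at once if the tray is tilted more than 20 degrees (angle between tray's own z axis and vertical above 0.35 rad).
It fails at once if the tray is flung (faster than 0.7 m/s) or banged down on the mat (over 15 N) (linear speed of tray above 0.7 m/s or contact force between tray and mat above 15 N).
It fails at once if the beaker, bottle, flask or jar is shifted by more than 20 mm or tipped (distance of any of beaker, reagent, flask, jar from where it was at the start of the episode above 0.02 m or angle between any of beaker, reagent, flask, jar's own z axis and vertical above 0.35 rad).
It also fails if it takes over 72 s, if anything falls off the work surface, if the arm or the gripper's body presses on something with over 40 N, if the wrist force passes 120 N, or if a joint passes its speed limit or range.

### The arm

A 7-joint arm with a two-finger parallel gripper is mounted at the origin on the work surface. World frame = base frame: x ahead of the robot, y to its left, z up, the work surface at z = 0. Lengths are in m, angles in rad, forces in N, time in s.
With the tool pointing down it reaches from about 0.4 to 0.85 m from the base axis. Payload 4.4 kg.
Tool frame: the origin (TCP) lies at the very end of the fingers, on their centre line; the grasp point (between the pads) lies bot.grip_depth behind it (bot.grip_depth is the distance from the TCP to the grasp point, in m); z points along the fingers, y is the line along which they close (so a half turn about z gives the same grasp; the last joint's range is limited). The gripper opens to 94 mm and grips with 3 to 60 N. Pads are 16 mm wide; open, the fingers measure 119 mm over their backs; the gripper's body (75 mm by 177 mm) begins 78 mm behind the grasp point.
Start: joints at [1.215, 0.628, 0.038, 1.517, -0.027, 0.996, -0.02], TCP at [0.186, -0.623, 0.205] pointing down, gripper open.
Joint ranges: [-3.06, 3.06], [-0.37, 2.12], [-1.25, 1.32], [0.18, 2.47], [-1.1, 4.24], [0.23, 1.98], [-2.94, 2.94]. Speed limits (rad/s): [2.57, 2.57, 3.14, 3.14, 3.14, 3.14, 3.14].

### API

Orientations are given as a rotation vector (axis times angle).
In Python, from bench import bot gives the robot as it stands.
- The arm moves only by the tool send_rows, never from a script. Its argument "increments" is a list of rows, each a list of 3 entries, a list of its own where there are three numbers: the shift along the tool's x, y, z normalised to -1 to 1, where 1 is 0.06 m, then the turn, a rotation vector about the tool's x, y, z normalised to -1 to 1, where 1 is 10 degrees, then the closure, from -1 (fully open) to 1 (shut). A call has 1 to 8 rows; each row shifts and turns the commanded pose from where the row before left it, along the tool's axes as they then stand; what a row does not reach is not made up. A row lasts 1/8 s, in which the tool goes at most 62.5 mm and 10.7 degrees, less where a joint would pass 70% of its speed; a pose out of reach is approached as far as the arm can. A call with a number of a shift or a turn outside -1 to 1 is refused whole. A call with a gripper value outside its range is refused whole. The fingers move at their own pace and stop on an object; "squeeze" is the grip in N (left out, the last holds). Time passes only in rows, so rows that do not move let the fingers close. It gives the time, the measured TCP pose, the force, the opening and the grip force at its end, in the units of the state.
- bot.get_state(): the state, without advancing time (a new reading comes with each control period).
- bot.snapshot(name): name is "side" or "top"; returns the picture (400x640x3 uint8, red, green, blue); there is no depth.
- bot.camera_info(name): a dict with "fx", "fy", "cx", "cy" (pixels), "D" ([k1, k2, p1, p2, k3] as OpenCV has them; the pictures are not rectified), "R" (3x3) and "t" (3): a world point X has camera coordinates R X + t. Camera axes: x right, y down, z forward; pixel columns grow to the right and rows downward; lengths in m; the calibration is good to about 2 mm. A picture is of the moment at which its call begins. camera_info takes no time and is no camera call.
- bot.job_done(): hands the job in; it is judged then, once.
Trained networks look in the newest picture that a camera, given by its name, has taken for a name from the list of things; names that differ only in an ending like _2 or _b are one class to them, and where a whole thing is asked for, a point or a joint stands for the part that bears it (a point fixed in the world has none). Each returns a list of dicts, best first, with "score" (0 to 1); they miss things now and then, are a little off and sometimes report something else, mostly with a low value. They report only what shows in the picture. A call takes as long as a camera call. They do not tell look-alikes from the thing itself.
- bot.find_in(name, camera): "location" ([column, row] in pixels, amid what is visible of it).
- bot.place_of(name, camera): "location" ([column, row] in pixels: a listed point, or the origin of a listed thing).
The state is a dict: "time_s": time; "qpos": joint angles; "joint_velocities": joint speeds; "effort": joint torques, N m; "eef_pos": TCP position; "orientation": TCP orientation; "ft_force": force on the tool from outside, world axes, zero at the start; "wrist_torque": the same for the moment, N m; "finger_gap": finger opening in m; "grasp_force": force on a finger pad.
Only numpy, scipy, OpenCV 4.12 (cv2) and the standard library are available. Lean on these libraries where they do the work, as an engineer would, in place of code of your own. Each camera call takes 0.05 s, during which the arm holds its last target. There are 200 camera calls.

## Working session

There is one attempt and no reset: what is moved stays moved. The work goes in short steps, Python scripts to look and compute and a tool call to move; the robot and the scene stay as the last step left them, time stands still between calls to the robot, and variables do not carry over. Pictures are saved under pics/ and viewed, at most 12 in all, crops included, and the job is handed in when it is done.

Besides the shell and the picture viewer there is one more tool, called after "Call:" as name([rows], argument=value, ...), one row to a line, values as JSON. send_rows: Moves the arm, as the interface text tells. Scaled input: -1 to 1 covers 0.06 m each way for a shift and 10 degrees each way for a turn. Its arguments: {"type":"object","properties":{"increments":{"type":"array","items":{"type":"array"}},"squeeze":{"type":"number"}},"required":["increments"]}

```bash
mkdir -p pics; ls; python3 - <<'E'
from bench import bot
import cv2, numpy as np
s=bot.get_state(); print({k:np.round(v,3).tolist() for k,v in s.items()}, bot.grip_depth)
for c in("side","top"):
    im=bot.snapshot(c); cv2.imwrite(f"pics/{c}0.png",im[:,:,::-1])
    i=bot.camera_info(c); print(c,{k:np.round(v,3).tolist() for k,v in i.items()})
    for n in "hotplate guard_hinge guard_end toggle_tip tray crucible_a spatula spatula_grip rest mat beaker reagent flask jar".split():
        print(n,[(np.round(d['location'],1).tolist(),round(d['score'],2)) for d in bot.place_of(n,c)])
E
```

```text
pics
{'time_s': 0.0, 'qpos': [1.215, 0.629, 0.038, 1.518, -0.027, 0.996, -0.02], 'joint_velocities': [-0.001, -0.001, -0.0, -0.002, 0.0, 0.001, 0.001], 'effort': [0.0, -54.973, 1.144, -18.663, -0.052, 0.024, 0.0], 'eef_pos': [0.186, -0.622, 0.205], 'orientation': [-3.107, -0.453, 0.0], 'ft_force': [0.516, 0.653, -0.808], 'wrist_torque': [-0.009, 0.043, 0.029], 'grasp_force': 0.0, 'finger_gap': 0.094} 0.0188
side {'fx': 415.625, 'fy': 415.625, 'cx': 310.32, 'cy': 206.239, 'D': [-0.079, 0.0, 0.0, 0.0, 0.0], 'R': [[-0.708, -0.707, 0.003], [-0.423, 0.421, -0.802], [0.566, -0.569, -0.597]], 't': [0.384, 0.326, 0.751]}
hotplate [([282.5, 218.3], 0.8)]
guard_hinge [([322.9, 230.7], 0.88)]
guard_end [([331.9, 235.3], 0.7)]
toggle_tip [([323.2, 229.9], 0.62), ([445.4, 189.5], 0.29)]
tray []
crucible_a [([153.3, 279.5], 0.72), ([178.3, 242.1], 0.64), ([256.6, 203.7], 0.51)]
spatula [([411.0, 189.3], 0.62)]
spatula_grip [([440.1, 186.9], 0.94)]
rest [([411.5, 192.2], 0.95)]
mat [([204.6, 327.7], 0.86)]
beaker [([301.2, 181.4], 0.88), ([269.4, 196.6], 0.46), ([444.2, 187.8], 0.2), ([332.6, 233.7
[... 195 characters left out ...]
0.0], 'R': [[0.085, -0.996, 0.004], [-0.975, -0.085, -0.206], [0.205, 0.013, -0.979]], 't': [-0.057, 0.579, 1.172]}
hotplate [([329.8, 164.2], 0.71)]
guard_hinge [([317.9, 217.5], 0.74)]
guard_end [([318.5, 231.1], 0.71)]
toggle_tip []
tray [([305.6, 150.6], 0.95)]
crucible_a [([310.1, 157.9], 0.51), ([242.6, 118.8], 0.48), ([203.9, 141.6], 0.47), ([297.3, 153.4], 0.44)]
spatula [([457.2, 240.0], 0.86)]
spatula_grip [([461.5, 275.9], 0.57), ([423.2, 168.3], 0.31)]
rest [([455.2, 237.6], 0.79)]
mat [([199.7, 209.7], 0.75)]
beaker [([355.6, 158.2], 0.72)]
reagent [([236.2, 147.7], 0.92)]
flask [([422.7, 168.4], 0.64), ([236.2, 147.6], 0.42), ([304.1, 153.4], 0.22)]
jar [([228.7, 282.7], 0.82)]
```

View pics/side0.png

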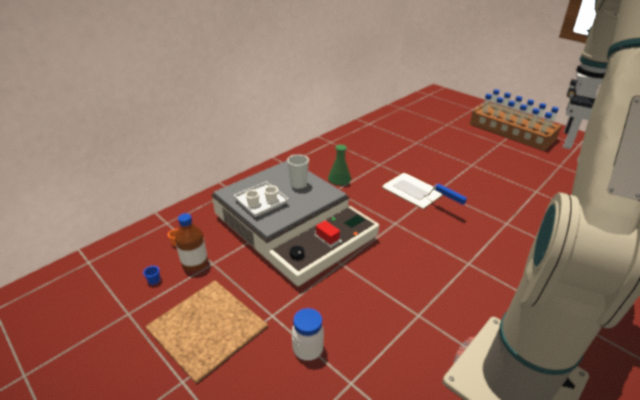

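View pics/top0.png

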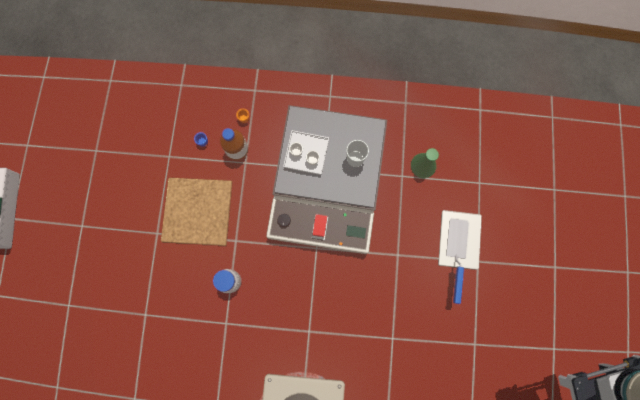

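The pictures show the hot plate at top (330,175), with the tray at (306,153), the beaker at (357,153) and the red guard at (320,226). The mat is at (197,211), and the spatula lies on the rest at (460,240) with its handle ending near (458,300). The blue and orange look-alikes are at (201,140) and (243,116).

```bash
cat > h.py <<'E'
from bench import bot
import cv2, numpy as np
from scipy.spatial.transform import Rotation as Rn
from scipy.optimize import least_squares
def cam(c):
    i=bot.camera_info(c); K=np.array([[i['fx'],0,i['cx']],[0,i['fy'],i['cy']],[0,0,1]]); return K,np.array(i['D'],float),np.array(i['R']),np.array(i['t'])
def proj(c,X):
    K,D,R,t=cam(c); return cv2.projectPoints(np.atleast_2d(np.asarray(X,float)),cv2.Rodrigues(R)[0],t,K,D)[0][:,0]
def onz(c,px,z):
    K,D,R,t=cam(c); u=cv2.undistortPoints(np.array(px,float).reshape(-1,1,2),K,D)[:,0]
    d=np.c_[u,np.ones(len(u))]@R; o=-R.T@t
    return o+d*((np.asarray(z)-o[2])/d[:,2])[:,None]
def tri(obs):
    f=lambda X:np.concatenate([proj(c,X)[0]-p for c,p in obs]); r=least_squares(f,[0.6,0,0.05]); return r.x,np.abs(r.fun).max()
E
python3 - <<'E'
from h import *
P=lambda n,c,px,z:print(n,c,np.round(onz(c,px,z),3).tolist())
for n,s,t,z in [("rest",[411.5,192.2],[455.2,237.6],0.004),("mat",[204.6,327.7],[199.7,209.7],0.005),("hinge",[322.9,230.7],[317.9,217.5],.056),("gend",[331.9,235.3],[318.5,231.1],.068),("grip",[440.1,186.9],[461.5,275.9],.058),("spat",[411,189.3],[457.2,240],.008),("flask",[341.2,177.5],[422.7,168.4],0),("jar",[308.3,348.7],[228.7,282.7],0),("reag",[192.9,261.9],[236.2,147.7],0),("beaker",[301.2,181.4],[355.6,158.2],.085)]:
    print(n,np.round(onz("side",[s],z)[0],3),np.round(onz("top",[t],z)[0],3))
P("tray","top",[[305.6,150.6]],.085)
im=cv2.imread("pics/top0.png")
cv2.imwrite("pics/cropA.png",cv2.resize(im[95:255,255:395],None,fx=3.7,fy=3.7,interpolation=cv2.INTER_CUBIC))
E
```

```text
rest [ 0.49  -0.376  0.004] [ 0.499 -0.375  0.004]
mat [0.51  0.34  0.005] [0.515 0.328 0.005]
hinge [ 0.512 -0.012  0.056] [0.515 0.002 0.056]
gend [ 0.475 -0.004  0.068] [ 0.478 -0.003  0.068]
grip [ 0.408 -0.384  0.058] [ 0.394 -0.38   0.058]
spat [ 0.496 -0.382  0.008] [ 0.492 -0.38   0.008]
flask [ 0.696 -0.291  0.   ] [ 0.687 -0.278  0.   ]
jar [0.328 0.221 0.   ] [0.327 0.225 0.   ]
reag [0.698 0.249 0.   ] [0.702 0.251 0.   ]
beaker [ 0.675 -0.096  0.085] [ 0.675 -0.084  0.085]
tray top [[0.684, 0.049, 0.085]]
```

View pics/cropA.png

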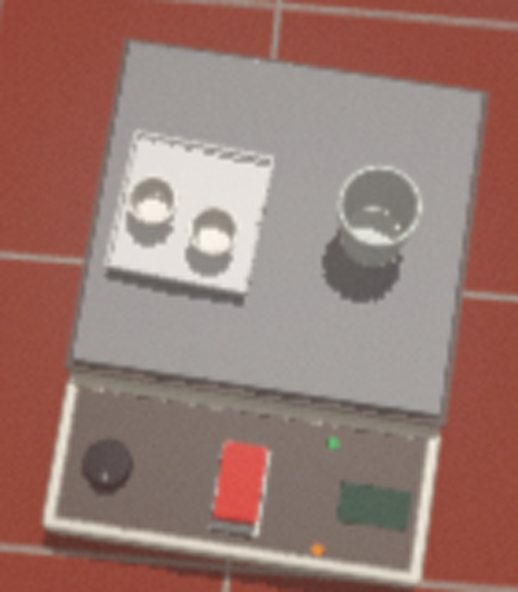

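The crop clearly shows the plate corners, the tray rim corners, the guard top at (242,482) and the two white crucibles at (152,195) and (213,230).

```bash
cat >> h.py <<'E'
def fit(c,px,loc):
    "loc Nx3 local points -> x,y,yaw"
    loc=np.array(loc,float)
    def f(p):
        a=p[2]; X=np.c_[p[0]+np.cos(a)*loc[:,0]-np.sin(a)*loc[:,1],p[1]+np.sin(a)*loc[:,0]+np.cos(a)*loc[:,1],loc[:,2]]
        return (proj(c,X)-px).ravel()
    r=least_squares(f,[.6,0,0.]); return r.x,np.abs(r.fun).round(1)
E
python3 - <<'E'
from h import *
A=lambda l:np.array(l)/3.7+[255,95]-.365
sq=lambda a,b,z,o=0:[[o+a,b,z],[o+a,-b,z],[o-a,-b,z],[o-a,b,z]]
hp=fit("top",A([[128,40],[486,92],[442,412],[72,362]]),sq(.12,.13,.085)); print("hp",hp)
tr=fit("top",A([[135,132],[273,158],[247,291],[108,268]]),sq(.05,.05,.105)); print("tray",tr)
gd=fit("top",A([[226,442],[270,446],[258,524],[214,518]]),sq(.026,.015,.08)); print("guard",gd)
for z in(.085+.012+.03,): print("cruc",onz("top",A([[152,188],[213,222]]),z))
im=cv2.imread("pics/top0.png"); hsv=cv2.cvtColor(im,cv2.COLOR_BGR2HSV)
m=cv2.inRange(hsv,(8,60,60),(25,255,255)); m[:,:150]=0;m[:,245:]=0;m[:165]=0;m[260:]=0
m=cv2.morphologyEx(m,cv2.MORPH_OPEN,np.ones((3,3)))
r=cv2.minAreaRect(cv2.findNonZero(m)); b=cv2.boxPoints(r); print("mat",onz("top",b,.01), onz("top",[r[0]],.01))
# hot-plate from side fit check
x,y,a=hp[0]
for n,l in(("hinge",(-.16,0,.056)),("gend",(-.202,0,.068)),("tog",(-.187,0,.052))):
    X=[x+np.cos(a)*l[0]-np.sin(a)*l[1],y+np.sin(a)*l[0]+np.cos(a)*l[1],l[2]]; print(n,np.round(X,4),proj("top",X),proj("side",X))
c2=cv2.resize(im[200:315,415:505],None,fx=5,fy=5,interpolation=cv2.INTER_CUBIC)
s=cv2.imread("pics/side0.png"); c3=cv2.resize(s[150:225,375:475],None,fx=4,fy=4,interpolation=cv2.INTER_CUBIC)
o=np.zeros((575,800,3),np.uint8); o[:575,:450]=c2; o[:300,450:800]=c3[:,50:]; cv2.imwrite("pics/cropB.png",o)
E
```

```text
hp (array([ 0.67849669, -0.01825108, -0.06168645]), array([0.2, 0.2, 0.7, 0.3, 0.2, 0.6, 0.2, 0.5]))
tray (array([ 0.67512418,  0.04583865, -0.09451119]), array([0.2, 0.1, 0.2, 0.3, 0.4, 0.4, 0.4, 0.2]))
guard (array([ 0.49209738, -0.00600181, -0.05714101]), array([0. , 0.1, 0.3, 0.7, 0.1, 0.4, 0.3, 0.4]))
cruc [[0.68306478 0.07260705 0.127     ]
 [0.66246004 0.02865306 0.127     ]]
mat [[0.41695128 0.42302039 0.01      ]
 [0.60152269 0.43911514 0.01      ]
 [0.60487311 0.24858217 0.01      ]
 [0.42202183 0.23784797 0.01      ]] [[0.51016602 0.33617635 0.01      ]]
hinge [ 0.5188 -0.0084  0.056 ] [[321.86717936 216.23973153]] [[319.82552    230.03866295]]
gend [ 0.4769 -0.0058  0.068 ] [[319.46353804 231.48854836]] [[331.90056579 234.6995833 ]]
tog [ 0.4919 -0.0067  0.052 ] [[320.34057138 226.59292701]] [[327.36341018 236.70736893]]
```

View pics/cropB.png

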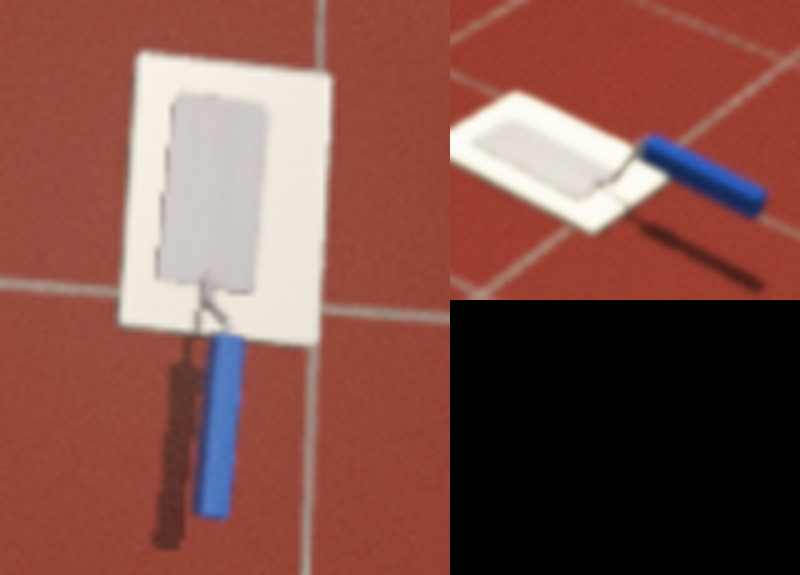

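The crop shows the blade with corners at about (175,93), (267,102), (252,293) and (157,280). The rest's corners are at (137,53) to (318,346), and the handle runs from (229,335) to (212,517).

```bash
python3 - <<'E'
from h import *
A=lambda l:np.array(l)/5+[415,200]-.4
sq=lambda a,b,z,o=0:[[o+a,b,z],[o+a,-b,z],[o-a,-b,z],[o-a,b,z]]
rest=fit("top",A([[137,53],[330,75],[318,346],[120,325]]),sq(.075,.055,.008)); print("rest",rest)
sp=fit("top",A([[175,93],[267,102],[252,293],[157,280]]),sq(.0525,.027,.010)); print("sp",sp)
sph=fit("top",A([[175,93],[267,102],[252,293],[157,280],[229,335],[212,517]]),sq(.0525,.027,.010)+[[-.08,0,.068],[-.175,0,.068]]); print("sp+handle",sph)
print(onz("top",A([[229,335],[212,517]]),.068))
x,y,a=sph[0]; print("grip",x-.105*np.cos(a),y-.105*np.sin(a))
X=[x-.105*np.cos(a),y-.105*np.sin(a),.058]; print(proj("side",X), proj("side",[x,y,.008]))
S=lambda l:np.array(l)/4+[375+12.5,150]-.4
print("side handle",onz("side",S([[652-450,145],[757-450,202]]),.064))
s=bot.get_state(); print(Rn.from_rotvec(s['orientation']).as_matrix().round(3))
E
```

```text
rest (array([ 0.49494472, -0.38743545, -0.0245608 ]), array([0.2, 0.1, 0.4, 0.3, 0.2, 0.1, 0.3, 0.2]))
sp (array([ 0.49792461, -0.37903496, -0.0513979 ]), array([0.5, 0.6, 0.4, 0.2, 0.4, 0.2, 0.2, 0.2]))
sp+handle (array([ 0.49791462, -0.37881595, -0.05919792]), array([0.4, 0.7, 0.5, 0.3, 0.1, 0.2, 0.5, 0.1, 0.2, 0.5, 0.1, 0.5]))
[[ 0.41678164 -0.37349631  0.068     ]
 [ 0.32440612 -0.36823872  0.068     ]]
grip 0.3930985431135291 -0.37260380154052286
[[442.64477481 190.71785313]] [[409.97026449 189.54346275]]
side handle [[ 0.41215431 -0.37525321  0.064     ]
 [ 0.32512159 -0.36574907  0.064     ]]
[[ 0.958  0.286  0.   ]
 [ 0.286 -0.958  0.   ]
 [ 0.    -0.    -1.   ]]
```

```bash
cat >> h.py <<'E'
def Rdown(yaw,pitch=0):
    return Rn.from_euler('z',yaw)*Rn.from_euler('x',np.pi)*Rn.from_euler('y',pitch)
def plan(pts,start=None):
    "pts: (xyz,yaw,n). Prints the normalised per-row moves of each leg"
    s=bot.get_state(); p=np.array(s['eef_pos']); R=Rn.from_rotvec(s['orientation'])
    if start is not None: p,R=np.array(start[0],float),Rdown(start[1])
    for xyz,yaw,n in pts:
        Rt=Rdown(yaw); rv=(R.inv()*Rt).as_rotvec(); q=p.copy()
        for k in range(n):
            Rk=R*Rn.from_rotvec(rv*k/n); sh=Rk.inv().apply(np.array(xyz)-q)/(n-k); q=q+Rk.apply(sh)
            if k==0 or np.abs(rv).max()>.03: print(n-k,(sh/.06).round(2).tolist(),(np.degrees(rv)/n/10).round(3).tolist())
        p,R=np.array(xyz,float),Rt
E
python3 - <<'E'
from h import *
plan([((.477,-.006,.15),-.06,12),((.477,-.006,.058),-.06,5)])
E
```

```text
12 [0.63, -0.71, 0.08] [-0.0, -0.0, 0.167]
11 [0.61, -0.72, 0.08] [-0.0, -0.0, 0.167]
10 [0.59, -0.74, 0.08] [-0.0, -0.0, 0.167]
9 [0.57, -0.76, 0.08] [-0.0, -0.0, 0.167]
8 [0.55, -0.77, 0.08] [-0.0, -0.0, 0.167]
7 [0.52, -0.79, 0.08] [-0.0, -0.0, 0.167]
6 [0.5, -0.8, 0.08] [-0.0, -0.0, 0.167]
5 [0.48, -0.82, 0.08] [-0.0, -0.0, 0.167]
4 [0.45, -0.83, 0.08] [-0.0, -0.0, 0.167]
3 [0.43, -0.85, 0.08] [-0.0, -0.0, 0.167]
2 [0.4, -0.86, 0.08] [-0.0, -0.0, 0.167]
1 [0.38, -0.87, 0.08] [-0.0, -0.0, 0.167]
5 [0.0, -0.0, 0.31] [0.0, 0.0, 0.0]
```

Call:
send_rows([
  [[0.63,-0.71,0.08],[0,0,0.167],-0.2],
  [[0.61,-0.72,0.08],[0,0,0.167],-0.2],
  [[0.59,-0.74,0.08],[0,0,0.167],-0.2],
  [[0.57,-0.76,0.08],[0,0,0.167],-0.2],
  [[0.55,-0.77,0.08],[0,0,0.167],-0.2],
  [[0.52,-0.79,0.08],[0,0,0.167],-0.2],
  [[0.5,-0.8,0.08],[0,0,0.167],-0.2],
  [[0.48,-0.82,0.08],[0,0,0.167],-0.2],
])

```text
time_s: 2.5
eef_pos: [0.381, -0.2106, 0.1673]
orientation: [3.14, 0.087, 0.002]
ft_force: [0.8, -0.4, -0.4]
finger_gap: 0.0564
grasp_force: 0.0
```

Call:
send_rows([
  [[0.45,-0.83,0.08],[0,0,0.167],-0.2],
  [[0.43,-0.85,0.08],[0,0,0.167],-0.2],
  [[0.4,-0.86,0.08],[0,0,0.167],-0.2],
  [[0.38,-0.87,0.08],[0,0,0.167],-0.2],
  [[0,0,0],[0,0,0],-0.2],
  [[0,0,0],[0,0,0],-0.2],
])

```text
time_s: 3.25
eef_pos: [0.4767, -0.0066, 0.1479]
orientation: [3.14, -0.094, -0.001]
ft_force: [-0.4, -0.2, -0.8]
finger_gap: 0.0562
grasp_force: 0.0
```

Call:
send_rows([
  [[0,0,0.4],[0,0,0],-0.2],
  [[0,0,0.4],[0,0,0],-0.2],
  [[0,0,0.4],[0,0,0],-0.2],
  [[0,0,0.3],[0,0,0],-0.2],
  [[0,0,0],[0,0,0],1],
  [[0,0,0],[0,0,0],1],
  [[0,0,0],[0,0,0],1],
  [[0,0,0],[0,0,0],1],
], squeeze=6)

```text
time_s: 4.25
eef_pos: [0.4777, -0.0042, 0.0587]
orientation: [-3.138, 0.092, -0.002]
ft_force: [-0.3, 4.7, -0.2]
finger_gap: 0.0301
grasp_force: 6.0
```

```bash
python3 - <<'E'
from h import *
# arc rows about hinge, tool fixed orientation; contact 42 ahead, 12 above
a0=np.arctan2(12,42); r=np.hypot(12,42); n=10
P=[np.array([-r*np.cos(a0+1.45*k/n),-r*np.sin(a0+1.45*k/n)]) for k in range(n+1)]
for k in range(n): print(((P[k+1]-P[k])/60).round(2))
E
```

```text
[ 0.04 -0.1 ]
[ 0.05 -0.09]
[ 0.06 -0.08]
[ 0.07 -0.07]
[ 0.08 -0.06]
[ 0.09 -0.05]
[ 0.1  -0.04]
[ 0.1  -0.02]
[ 0.11 -0.01]
[0.11 0.01]
```

Call:
send_rows([
  [[0.04,-0.03,-0.1],[0,0,0],1],
  [[0.05,0,-0.09],[0,0,0],1],
  [[0.06,0,-0.08],[0,0,0],1],
  [[0.07,0,-0.07],[0,0,0],1],
  [[0.08,0,-0.06],[0,0,0],1],
  [[0.09,0,-0.05],[0,0,0],1],
  [[0.1,0,-0.04],[0,0,0],1],
  [[0.1,0,-0.02],[0,0,0],1],
])

```text
time_s: 5.25
eef_pos: [0.5128, -0.0064, 0.0886]
orientation: [-3.14, 0.094, 0.0]
ft_force: [-1.6, 2.0, -0.7]
finger_gap: 0.0301
grasp_force: 6.0
```

Call:
send_rows([
  [[0.11,0,-0.01],[0,0,0],1],
  [[0.11,0,0.01],[0,0,0],1],
  [[0,0,0],[0,0,0],1],
])

```text
time_s: 5.62
eef_pos: [0.5272, -0.0073, 0.0885]
orientation: [3.14, -0.094, 0.004]
ft_force: [0.2, 1.6, -1.6]
finger_gap: 0.0299
grasp_force: 6.0
```

```bash
python3 - <<'E'
from h import *
a=bot.snapshot("top"); b=bot.snapshot("side")
o=np.zeros((480,800,3),np.uint8)
o[:,:400]=cv2.resize(a[170:266,280:360],(400,480),interpolation=2); o[:,400:]=cv2.resize(b[190:286,290:370],(400,480),interpolation=2)
cv2.imwrite("pics/g1.png",o[:,:,::-1])
for c in("top","side"): print(c,[(np.round(d['location'],1).tolist(),round(d['score'],2)) for d in bot.place_of("guard_end",c)])
E
```

```text
top [([356.0, 161.4], 0.37)]
side [([323.1, 216.8], 0.59), ([299.9, 183.8], 0.55)]
```

View pics/g1.png

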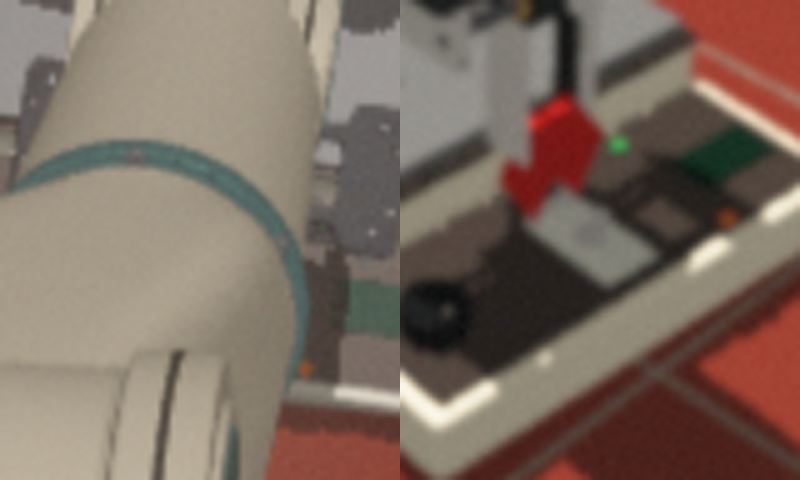

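The side view shows the guard standing about 1.4 rad open, with the switch plate exposed. Next I release it, go up and back, close the fingers and come down in front of the toggle.

Call:
send_rows([
  [[0,0,0],[0,0,0],-0.1],
  [[0,0,0],[0,0,0],-0.1],
  [[0,0,-0.3],[0,0,0],-0.1],
  [[0,0,-0.5],[0,0,0],-0.1],
  [[0,0,-0.5],[0,0,0],-0.1],
  [[-0.4,0,0],[0,0,0],1],
  [[-0.4,0,0],[0,0,0],1],
  [[-0.4,0,0],[0,0,0],1],
])

```text
time_s: 6.82
eef_pos: [0.4528, -0.0034, 0.1667]
orientation: [3.14, -0.095, 0.0]
ft_force: [-0.0, -0.4, 0.2]
finger_gap: 0.0248
grasp_force: 0.0
```

Call:
send_rows([
  [[0,0,0.3],[0,0,0],1],
  [[0,0,0.5],[0,0,0],1],
  [[0,0,0.4],[0,0,0],1],
  [[0,0,0.3],[0,0,0],1],
  [[0,0,0],[0,0,0],1],
  [[0,0,0],[0,0,0],1],
])

```text
time_s: 7.58
eef_pos: [0.4541, -0.0031, 0.077]
orientation: [3.14, -0.095, 0.001]
ft_force: [-0.0, -0.1, 0.1]
finger_gap: 0.0005
grasp_force: 0.0
```

Call:
send_rows([
  [[0,0,0.18],[0,0,0],1],
  [[0.1,0,0],[0,0,0],1],
  [[0.1,0,0],[0,0,0],1],
  [[0.1,0,0],[0,0,0],1],
  [[0.1,0,0],[0,0,0],1],
  [[0.1,0,0],[0,0,0],1],
  [[0.06,0,0],[0,0,0],1],
  [[0,0,0],[0,0,0],1],
])

```text
time_s: 8.57
eef_pos: [0.4854, -0.0048, 0.0653]
orientation: [-3.14, 0.094, 0.006]
ft_force: [-4.5, 0.9, 1.8]
finger_gap: 0.0003
grasp_force: 2.9
```

Call:
send_rows([
  [[0.05,0,0],[0,0,0],1],
  [[0.03,0,0],[0,0,0],1],
  [[0,0,0],[0,0,0],1],
])

```text
time_s: 8.95
eef_pos: [0.4858, -0.0048, 0.0651]
orientation: [-3.14, 0.094, 0.019]
ft_force: [-11.3, 1.1, 9.4]
finger_gap: 0.0006
grasp_force: 6.5
```

Call:
send_rows([
  [[-0.3,0,0],[0,0,0],1],
  [[0,0,-0.5],[0,0,0],1],
  [[0,0,-0.5],[0,0,0],1],
  [[0,0,-0.5],[0,0,0],1],
  [[0.6,0,0],[0,0,0],1],
  [[0.6,0,0],[0,0,0],1],
  [[0.5,0,0],[0,0,0],1],
  [[0,0,0],[0,0,0],1],
])

```text
time_s: 9.95
eef_pos: [0.579, -0.0105, 0.1558]
orientation: [3.14, -0.095, 0.006]
ft_force: [-0.3, -0.6, 0.0]
finger_gap: 0.0005
grasp_force: 0.0
```

```bash
python3 - <<'E'
from h import *
print(bot.get_state()['eef_pos'])
b=bot.snapshot("side")
cv2.imwrite("pics/g2.png",cv2.resize(b[180:280,285:385],(600,600),interpolation=2)[:,:,::-1])
for n in ("toggle_tip","guard_end"): print(n,[(np.round(d['location'],1).tolist(),round(d['score'],2)) for d in bot.place_of(n,"side")])
E
```

```text
[ 0.57896421 -0.01046708  0.15579516]
toggle_tip [([281.0, 216.8], 0.57), ([326.4, 235.3], 0.42)]
guard_end [([322.1, 212.2], 0.55), ([268.9, 199.1], 0.5), ([442.0, 188.1], 0.5)]
```

View pics/g2.png

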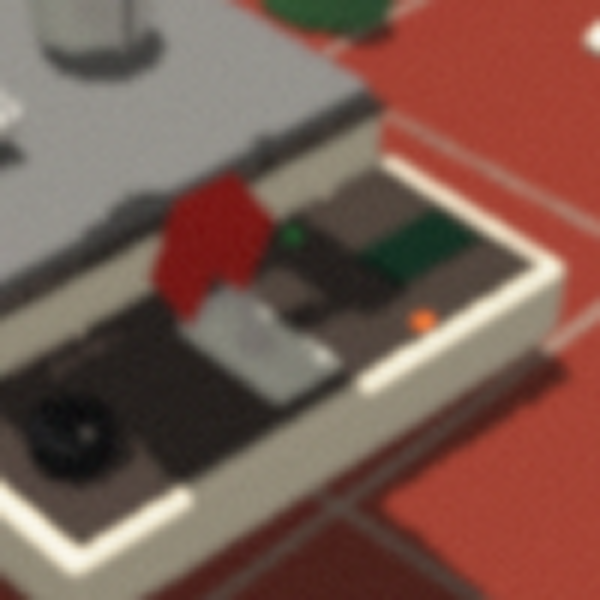

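Call:
send_rows([
  [[0,0,0.4],[0,0,0],1],
  [[0,0,0.4],[0,0,0],1],
  [[0,0,0.2],[0,0,0],1],
  [[-0.25,0,0],[0,0,0],1],
  [[-0.25,0,0],[0,0,0],1],
  [[-0.25,0,0],[0,0,0],1],
  [[-0.25,0,0],[0,0,0],1],
  [[-0.25,0,0],[0,0,0],1],
])

```text
time_s: 11.1
eef_pos: [0.5011, -0.0057, 0.0964]
orientation: [-3.14, 0.094, -0.003]
ft_force: [0.1, 0.2, -0.3]
finger_gap: 0.0001
grasp_force: 0.2
```

Call:
send_rows([
  [[-0.2,0,0],[0,0,0],1],
  [[-0.1,0,0],[0,0,0],1],
  [[0,0,0],[0,0,0],1],
  [[0,0,0.1],[0,0,0],1],
  [[0,0,0.1],[0,0,0],1],
  [[0,0,0.1],[0,0,0],1],
  [[0,0,0],[0,0,0],1],
])

```text
time_s: 11.98
eef_pos: [0.4831, -0.0047, 0.0796]
orientation: [-3.14, 0.095, -0.0]
ft_force: [-6.3, 0.7, 29.0]
finger_gap: 0.0002
grasp_force: 14.2
```

Call:
send_rows([
  [[0,0,-0.1],[0,0,0],1],
  [[0,0,-0.5],[0,0,0],1],
  [[0,0,-0.6],[0,0,0],0],
  [[0,0,0],[0,0,0],0],
])

```text
time_s: 12.48
eef_pos: [0.4852, -0.0046, 0.1514]
orientation: [-3.14, 0.094, -0.008]
ft_force: [-0.1, 0.2, -0.6]
finger_gap: 0.0173
grasp_force: 0.0
```

```bash
python3 - <<'E'
from h import *
b=bot.snapshot("side"); cv2.imwrite("pics/g3.png",cv2.resize(b[180:280,285:385],(400,400),interpolation=2)[:,:,::-1])
plan([((.394,-.3727,.14),-.055,9),((.394,-.3727,.039),-.055,4)])
E
```

```text
9 [-0.13, 0.69, 0.02] [-0.0, -0.001, -0.003]
4 [0.0, -0.0, 0.42] [0.0, 0.0, 0.0]
```

View pics/g3.png

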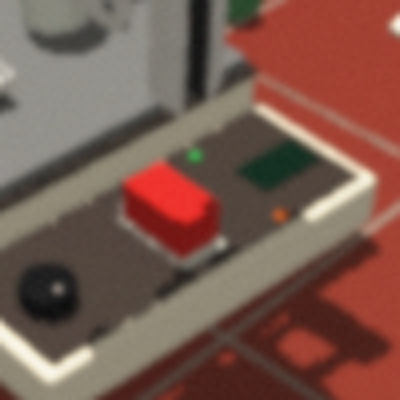

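The picture shows the guard flat and shut at (170,205). Now to the spatula.

Call:
send_rows([
  [[-0.13,0.69,0.02],[0,0,0],0],
  [[-0.13,0.69,0.02],[0,0,0],0],
  [[-0.13,0.69,0.02],[0,0,0],0],
  [[-0.13,0.69,0.02],[0,0,0],0],
  [[-0.13,0.69,0.02],[0,0,0],0],
  [[-0.13,0.69,0.02],[0,0,0],0],
  [[-0.13,0.69,0.02],[0,0,0],0],
  [[-0.13,0.69,0.02],[0,0,0],0],
])

```text
time_s: 13.52
eef_pos: [0.3999, -0.3322, 0.1383]
orientation: [-3.139, 0.094, 0.003]
ft_force: [-0.3, 0.1, 0.6]
finger_gap: 0.0471
grasp_force: 0.0
```

Call:
send_rows([
  [[-0.13,0.69,0.02],[0,0,0],0],
  [[0,0,0],[0,0,0],0],
  [[0,0,0.4],[0,0,0],0],
  [[0,0,0.4],[0,0,0],0],
  [[0,0,0.4],[0,0,0],0],
  [[0,0,0.4],[0,0,0],0],
  [[0,0,0],[0,0,0],0],
  [[0,0,0],[0,0,0],0],
])

```text
time_s: 14.52
eef_pos: [0.391, -0.3718, 0.0429]
orientation: [-3.14, 0.093, 0.0]
ft_force: [-0.0, -0.3, -0.5]
finger_gap: 0.047
grasp_force: 0.0
```

Call:
send_rows([
  [[0.05,0.02,0.06],[0,0,0],0],
  [[0,0,0],[0,0,0],1],
  [[0,0,0],[0,0,0],1],
  [[0,0,0],[0,0,0],1],
  [[0,0,0],[0,0,0],1],
], squeeze=8)

```text
time_s: 15.15
eef_pos: [0.3937, -0.3738, 0.0394]
orientation: [3.14, -0.094, 0.0]
ft_force: [-0.8, -0.0, 0.4]
finger_gap: 0.0158
grasp_force: 8.0
```

Call:
send_rows([
  [[0,0,0],[0,0,0],1],
  [[0,0,0],[0,0,0],1],
], squeeze=60)

```text
time_s: 15.4
eef_pos: [0.3936, -0.3738, 0.0394]
orientation: [3.14, -0.094, 0.0]
ft_force: [-0.5, 0.1, 2.4]
finger_gap: 0.016
grasp_force: 60.0
```

Call:
send_rows([
  [[0,0,-0.2],[0,0,0],1],
  [[0,0,-0.5],[0,0,0],1],
  [[0,0,-0.6],[0,0,0],1],
  [[0,0,-0.5],[0,0,0],1],
  [[0,0,-0.2],[0,0,0],1],
  [[0,0,0],[0,0,0],1],
])

```text
time_s: 16.15
eef_pos: [0.3939, -0.3738, 0.1598]
orientation: [3.14, -0.094, 0.001]
ft_force: [0.1, -0.2, -1.3]
finger_gap: 0.0158
grasp_force: 60.0
```

```bash
python3 - <<'E'
from h import *
s=bot.get_state(); print(s['eef_pos'],s['wrist_torque'],s['ft_force'])
plan([((.4535,.0666,.16),-.095,12)])
E
```

```text
[ 0.39386237 -0.37383406  0.15977211] [ 0.05383561  0.09947103 -0.02888655] [ 0.14244036 -0.17783339 -1.25291357]
12 [0.05, -0.62, -0.0] [0.0, -0.0, 0.017]
11 [0.04, -0.62, -0.0] [0.0, -0.0, 0.017]
10 [0.04, -0.62, -0.0] [0.0, -0.0, 0.017]
9 [0.04, -0.62, -0.0] [0.0, -0.0, 0.017]
8 [0.04, -0.62, -0.0] [0.0, -0.0, 0.017]
7 [0.04, -0.62, -0.0] [0.0, -0.0, 0.017]
6 [0.04, -0.62, -0.0] [0.0, -0.0, 0.017]
5 [0.03, -0.62, -0.0] [0.0, -0.0, 0.017]
4 [0.03, -0.62, -0.0] [0.0, -0.0, 0.017]
3 [0.03, -0.62, -0.0] [0.0, -0.0, 0.017]
2 [0.03, -0.62, -0.0] [0.0, -0.0, 0.017]
1 [0.03, -0.62, -0.0] [0.0, -0.0, 0.017]
```

Call:
send_rows([
  [[0.04,-0.3,0],[0,0,0.017],1],
  [[0.04,-0.65,0],[0,0,0.017],1],
  [[0.04,-0.65,0],[0,0,0.017],1],
  [[0.04,-0.65,0],[0,0,0.017],1],
  [[0.04,-0.65,0],[0,0,0.017],1],
  [[0.04,-0.65,0],[0,0,0.017],1],
  [[0.04,-0.65,0],[0,0,0.017],1],
  [[0.04,-0.65,0],[0,0,0.017],1],
])

```text
time_s: 17.15
eef_pos: [0.4322, -0.0821, 0.1582]
orientation: [-3.138, 0.13, 0.004]
ft_force: [0.8, -0.8, -1.6]
finger_gap: 0.0156
grasp_force: 60.0
```

Call:
send_rows([
  [[0.03,-0.65,0],[0,0,0.017],1],
  [[0.03,-0.65,0],[0,0,0.017],1],
  [[0.03,-0.65,0],[0,0,0.017],1],
  [[0.03,-0.6,0],[0,0,0.017],1],
  [[0,0,0.3],[0,0,0],1],
  [[0,0,0.2],[0,0,0],1],
  [[0,0,0],[0,0,0],1],
])

```text
time_s: 18.02
eef_pos: [0.4524, 0.0667, 0.128]
orientation: [3.137, -0.151, -0.006]
ft_force: [0.5, -0.7, -0.8]
finger_gap: 0.0156
grasp_force: 60.0
```

```bash
python3 - <<'E'
from h import *
s=bot.get_state(); print(s['eef_pos'],s['orientation'],s['wrist_torque'],s['ft_force'])
a=bot.snapshot("top"); b=bot.snapshot("side")
o=np.zeros((600,800,3),np.uint8)
o[:480,:400]=cv2.resize(a[115:211,270:350],(400,480),interpolation=2); o[:480,400:]=cv2.resize(b[160:256,230:310],(400,480),interpolation=2)
cv2.imwrite("pics/s1.png",o[:,:,::-1])
# expected blade corners
p=np.array(s['eef_pos']);y=-.095;f=np.array([np.cos(y),np.sin(y),0]);l=np.array([-np.sin(y),np.cos(y),0])
c=p+.1045*f+.001*l; c[2]-=.0294
X=[c+a1*f+b1*l for a1,b1 in((.0525,.027),(.0525,-.027),(-.0525,-.027),(-.0525,.027))]
print("top crop",((proj("top",X)-[270,115])*5).round(),"side crop",((proj("side",X)-[230,160])*5+[400,0]).round())
plan([((.4535,.0666,.121),-.095,2)])
E
```

```text
[0.45238595 0.06672961 0.12799204] [ 3.13702714 -0.1505311  -0.00588204] [ 0.03240752  0.09431257 -0.01903867] [ 0.4771535  -0.7353409  -0.83902679]
top crop [[104. 301.]
 [207. 319.]
 [169. 519.]
 [ 64. 500.]] side crop [[583. 277.]
 [674. 234.]
 [811. 340.]
 [718. 389.]]
2 [-0.0, -0.0, 0.07] [0.001, 0.002, -0.004]
```

View pics/s1.png

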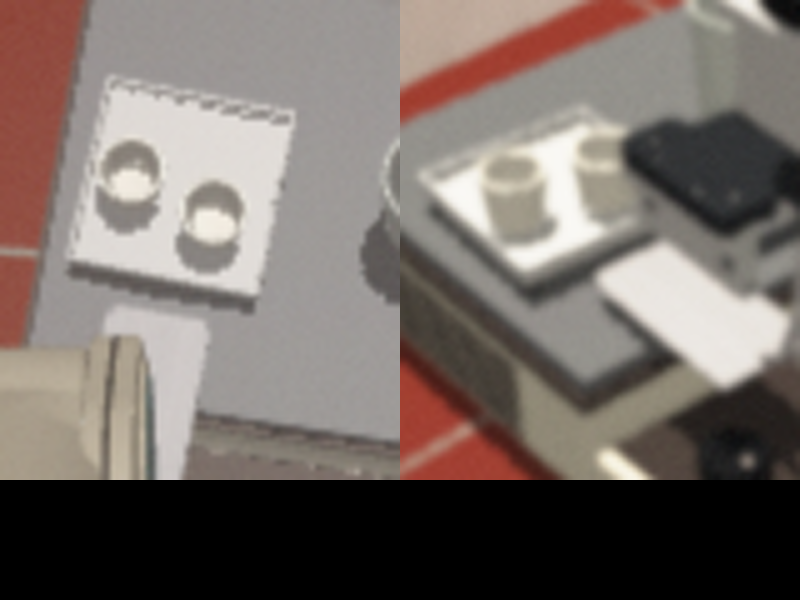

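The blade matches its expected outline, with tip corners at (105,303) and (210,320) in the crop, and lies parallel to the tray sides. The tray rim corners are at (108,75), (297,110), (258,297) and (70,263).

```bash
python3 - <<'E'
from h import *
A=lambda l:np.array(l)/5+[270,115]-.4
sq=lambda a,b,z:[[a,b,z],[a,-b,z],[-a,-b,z],[-a,b,z]]
t=fit("top",A([[108,75],[297,110],[258,297],[70,263]]),sq(.05,.05,.105)); print(t)
tip=onz("top",A([[105,303],[210,320]]),.0986); print(tip)
x,y,a=t[0]; f=np.array([np.cos(a),np.sin(a)]); l=np.array([-f[1],f[0]])
d=tip[:,:2]-[x,y]; print("tip in tray frame x,y",d@f,d@l)
# feet/side-based check with side camera rim corners
S=lambda q:(np.array(q)-[400,0])/5+[230,160]-.4
print(onz("side",S([[420,172],[525,280],[585,105]]),.105))
E
```

```text
(array([ 0.67550409,  0.04571853, -0.10184654]), array([0. , 0.6, 0.2, 0.4, 0.4, 0.4, 0.3, 0.6]))
[[0.61129986 0.08023446 0.0986    ]
 [0.60701049 0.0256975  0.0986    ]]
tip in tray frame x,y [-0.06738078 -0.06610312] [ 0.0278094  -0.02688107]
[[ 0.73188351  0.08722606  0.105     ]
 [ 0.6243366   0.10559151  0.105     ]
 [ 0.72026033 -0.01256871  0.105     ]]
```

Call:
send_rows([
  [[0,0,0.07],[0,0,0],1],
  [[0,0,0.06],[0,0,0],1],
  [[0,0,0],[0,0,0],1],
  [[0,0,0],[0,0,0],1],
])

```text
time_s: 18.62
eef_pos: [0.4542, 0.0669, 0.1216]
orientation: [-3.138, 0.15, -0.0]
ft_force: [-0.3, -0.3, -1.1]
finger_gap: 0.0154
grasp_force: 60.0
```

Call:
send_rows([
  [[0,0,0.02],[0,0,0],1],
  [[0,0,0.02],[0,0,0],1],
  [[0,0,0],[0,0,0],1],
])

```text
time_s: 19.0
eef_pos: [0.4541, 0.067, 0.119]
orientation: [3.138, -0.15, -0.0]
ft_force: [0.6, -0.2, -1.6]
finger_gap: 0.016
grasp_force: 60.0
```

Call:
send_rows([
  [[0.1,0,0],[0,0,0],1],
  [[0.15,0,0],[0,0,0],1],
  [[0.15,0,0],[0,0,0],1],
  [[0.15,0,0],[0,0,0],1],
  [[0.15,0,0],[0,0,0],1],
])

```text
time_s: 19.62
eef_pos: [0.4967, 0.0628, 0.119]
orientation: [3.138, -0.15, 0.0]
ft_force: [0.1, 0.0, -1.8]
finger_gap: 0.0157
grasp_force: 60.0
```

Call:
send_rows([
  [[0.15,0,0],[0,0,0],1],
  [[0.15,0,0],[0,0,0],1],
  [[0.15,0,0],[0,0,0],1],
  [[0.15,0,0],[0,0,0],1],
  [[0.15,0,0],[0,0,0],1],
])

```text
time_s: 20.25
eef_pos: [0.5413, 0.0586, 0.1191]
orientation: [-3.138, 0.15, -0.0]
ft_force: [0.1, -0.1, -0.9]
finger_gap: 0.0154
grasp_force: 60.0
```

Call:
send_rows([
  [[0.15,0,0],[0,0,0],1],
  [[0.15,0,0],[0,0,0],1],
  [[0.08,0,0],[0,0,0],1],
  [[0,0,0],[0,0,0],1],
  [[0,0,-0.04],[0,0,0],1],
  [[0,0,-0.04],[0,0,0],1],
  [[0,0,-0.04],[0,0,0],1],
  [[0,0,0],[0,0,0],1],
])

```text
time_s: 21.25
eef_pos: [0.563, 0.0565, 0.1263]
orientation: [3.138, -0.15, -0.001]
ft_force: [-1.2, -0.0, -3.4]
finger_gap: 0.0156
grasp_force: 60.0
```

Call:
send_rows([
  [[0,0,-0.04],[0,0,0],1],
  [[0,0,-0.04],[0,0,0],1],
  [[0,0,-0.04],[0,0,0],1],
  [[0,0,0],[0,0,0],1],
])

```text
time_s: 21.75
eef_pos: [0.5636, 0.0565, 0.1338]
orientation: [-3.138, 0.15, -0.001]
ft_force: [-0.5, 0.0, -3.4]
finger_gap: 0.0153
grasp_force: 60.0
```

```bash
python3 - <<'E'
from h import *
s=bot.get_state(); print(s['eef_pos'],s['wrist_torque'],s['ft_force'])
b=bot.snapshot("side"); a=bot.snapshot("top")
o=np.zeros((480,800,3),np.uint8)
o[:,:400]=cv2.resize(a[105:201,270:350],(400,480),interpolation=2); o[:,400:]=cv2.resize(b[160:256,215:295],(400,480),interpolation=2)
cv2.imwrite("pics/s2.png",o[:,:,::-1])
E
```

```text
[0.56363617 0.05648298 0.13376728] [0.01863264 0.31313013 0.0071824 ] [-0.46097689  0.04763161 -3.41020087]
```

View pics/s2.png

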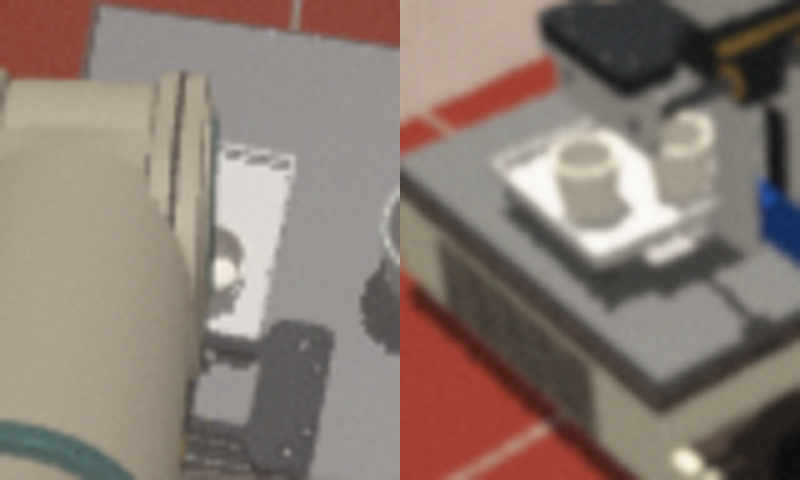

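The tray sits level on the blade with both crucibles upright and about 2 N more on the wrist. Lifting now.

Call:
send_rows([
  [[0,0,-0.1],[0,0,0],1],
  [[0,0,-0.2],[0,0,0],1],
  [[0,0,-0.25],[0,0,0],1],
  [[0,0,-0.25],[0,0,0],1],
  [[0,0,-0.2],[0,0,0],1],
  [[0,0,-0.1],[0,0,0],1],
  [[0,0,0],[0,0,0],1],
])

```text
time_s: 22.72
eef_pos: [0.5636, 0.0566, 0.1999]
orientation: [-3.138, 0.15, -0.001]
ft_force: [-0.5, -0.1, -3.4]
finger_gap: 0.0158
grasp_force: 60.0
```

Call:
send_rows([
  [[-0.1,0,0],[0,0,0],1],
  [[-0.18,0,0],[0,0,0],1],
  [[-0.25,0,0],[0,0,0],1],
  [[-0.3,0,0],[0,0,0],1],
  [[-0.3,0,0],[0,0,0],1],
  [[-0.3,0,0],[0,0,0],1],
  [[-0.3,0,0],[0,0,0],1],
  [[-0.3,0,0],[0,0,0],1],
])

```text
time_s: 23.72
eef_pos: [0.4406, 0.0681, 0.1993]
orientation: [3.138, -0.15, -0.001]
ft_force: [-0.6, 0.2, -3.2]
finger_gap: 0.0157
grasp_force: 60.0
```

Call:
send_rows([
  [[-0.25,0,0],[0,0,0],1],
  [[-0.18,0,0],[0,0,0],1],
  [[-0.1,0,0],[0,0,0],1],
  [[0,0,0],[0,0,0],1],
  [[0,0,0],[0,0,0],1],
])

```text
time_s: 24.35
eef_pos: [0.4113, 0.0711, 0.1996]
orientation: [-3.138, 0.15, -0.001]
ft_force: [-0.5, 0.5, -3.0]
finger_gap: 0.0156
grasp_force: 60.0
```

```bash
python3 - <<'E'
from h import *
s=bot.get_state(); print(s['time_s'],s['eef_pos'],s['orientation'],s['wrist_torque'],s['ft_force'])
plan([((.399,.346,.205),-.096,12)])
E
```

```text
24.35 [0.41125246 0.07114286 0.19956543] [-3.13787011e+00  1.50439318e-01 -1.39961144e-03] [0.06121026 0.29045874 0.02629374] [-0.46403512  0.54610563 -2.99072784]
12 [-0.05, -0.38, -0.01] [-0.0, -0.0, 0.0]
```

Call:
send_rows([
  [[-0.04,-0.1,0],[0,0,0],1],
  [[-0.04,-0.2,0],[0,0,0],1],
  [[-0.04,-0.3,0],[0,0,0],1],
  [[-0.04,-0.35,0],[0,0,0],1],
  [[-0.04,-0.35,0],[0,0,0],1],
  [[-0.04,-0.35,0],[0,0,0],1],
  [[-0.04,-0.35,0],[0,0,0],1],
  [[-0.04,-0.35,0],[0,0,0],1],
])

```text
time_s: 25.35
eef_pos: [0.4045, 0.2151, 0.1994]
orientation: [-3.138, 0.149, 0.0]
ft_force: [0.6, 0.2, -2.9]
finger_gap: 0.0156
grasp_force: 60.0
```

Call:
send_rows([
  [[-0.04,-0.35,0],[0,0,0],1],
  [[-0.04,-0.35,0],[0,0,0],1],
  [[-0.04,-0.35,0],[0,0,0],1],
  [[-0.04,-0.35,0],[0,0,0],1],
  [[-0.04,-0.3,0],[0,0,0],1],
  [[-0.04,-0.25,0],[0,0,0],1],
  [[-0.04,-0.15,0],[0,0,0],1],
  [[-0.04,-0.09,0],[0,0,0],1],
])

```text
time_s: 26.35
eef_pos: [0.3982, 0.3462, 0.1994]
orientation: [3.138, -0.15, -0.0]
ft_force: [0.7, -0.1, -3.5]
finger_gap: 0.0157
grasp_force: 60.0
```

Call:
send_rows([
  [[0,0,0.1],[0,0,0],1],
  [[0,0,0.2],[0,0,0],1],
  [[0,0,0.3],[0,0,0],1],
  [[0,0,0.3],[0,0,0],1],
  [[0,0,0.2],[0,0,0],1],
  [[0,0,0.1],[0,0,0],1],
  [[0,0,0],[0,0,0],1],
  [[0,0,0],[0,0,0],1],
])

```text
time_s: 27.35
eef_pos: [0.3987, 0.3463, 0.128]
orientation: [-3.137, 0.15, -0.001]
ft_force: [-0.4, -0.1, -3.2]
finger_gap: 0.0154
grasp_force: 60.0
```

```bash
python3 - <<'E'
from h import *
s=bot.get_state(); print(s['time_s'],s['eef_pos'],s['orientation'],s['wrist_torque'],s['ft_force'])
b=bot.snapshot("side"); a=bot.snapshot("top")
o=np.zeros((480,800,3),np.uint8)
o[:,:400]=cv2.resize(a[150:270,150:250],(400,480),interpolation=2); o[:,400:]=cv2.resize(b[265:385,150:250],(400,480),interpolation=2)
cv2.imwrite("pics/m1.png",o[:,:,::-1])
E
```

```text
27.35 [0.39871407 0.34625837 0.12797377] [-3.13719706e+00  1.50101299e-01 -1.32498508e-03] [0.08152985 0.28953194 0.06071422] [-0.35578281 -0.08243405 -3.19973434]
```

View pics/m1.png

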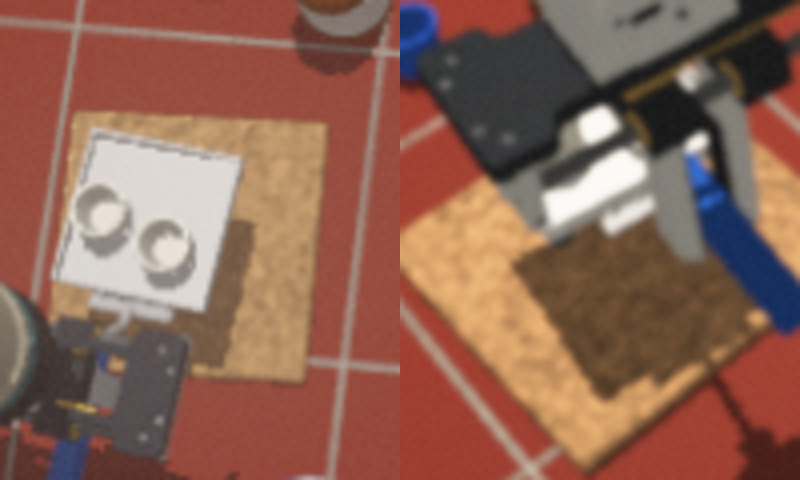

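The tray is above the mat with its crucibles upright, rim corners (92,128), (242,158), (205,312) and (55,278), and mat corners (75,112), (327,122) and (303,382).

```bash
python3 - <<'E'
from h import *
A=lambda l:np.array(l)/4+[150,150]-.4
sq=lambda a,b,z:np.array([[a,b,z],[a,-b,z],[-a,-b,z],[-a,b,z]])
t=fit("top",A([[92,128],[242,158],[205,312],[55,278]]),sq(.05,.05,.1086)); print(t)
m=fit("top",A([[75,112],[327,122],[303,382]]),sq(.09,.09,.01)[:3]); print(m)
plan([((*(np.array([.3987,.3463])+m[0][:2]-t[0][:2]),.128),-.096,1)])
E
```

```text
(array([ 0.51120415,  0.3347263 , -0.10854836]), array([0.3, 0. , 0.2, 0.1, 0.1, 0.3, 0.4, 0.4]))
(array([0.5112109 , 0.33638091, 0.03630788]), array([0.5, 0.4, 0.2, 0.2, 0.3, 0.2]))
1 [-0.0, -0.03, 0.0] [-0.005, -0.005, 0.003]
```

Call:
send_rows([
  [[0,0,0.1],[0,0,0],1],
  [[0,0,0.2],[0,0,0],1],
  [[0,0,0.25],[0,0,0],1],
  [[0,0,0.25],[0,0,0],1],
  [[0,0,0.2],[0,0,0],1],
  [[0,0,0.1],[0,0,0],1],
  [[0,0,0.04],[0,0,0],1],
  [[0,0,0],[0,0,0],1],
])

```text
time_s: 28.45
eef_pos: [0.3985, 0.3461, 0.0592]
orientation: [-3.138, 0.15, -0.0]
ft_force: [-0.0, -1.0, -3.3]
finger_gap: 0.0153
grasp_force: 60.0
```

Call:
send_rows([
  [[0,0,0.03],[0,0,0],1],
  [[0,0,0.03],[0,0,0],1],
  [[0,0,0.03],[0,0,0],1],
  [[0,0,0.03],[0,0,0],1],
  [[0,0,0.03],[0,0,0],1],
  [[0,0,0.03],[0,0,0],1],
  [[0,0,0.03],[0,0,0],1],
  [[0,0,0],[0,0,0],1],
])

```text
time_s: 29.45
eef_pos: [0.3985, 0.346, 0.0465]
orientation: [-3.138, 0.15, -0.0]
ft_force: [0.1, -0.1, -1.9]
finger_gap: 0.0153
grasp_force: 60.0
```

Call:
send_rows([
  [[0,0,0.03],[0,0,0],1],
  [[0,0,0],[0,0,0],1],
  [[-0.1,0,0],[0,0,0],1],
  [[-0.1,0,0],[0,0,0],1],
  [[-0.1,0,0],[0,0,0],1],
])

```text
time_s: 30.08
eef_pos: [0.3797, 0.3478, 0.0447]
orientation: [3.138, -0.15, -0.0]
ft_force: [0.1, 0.3, -1.1]
finger_gap: 0.0157
grasp_force: 60.0
```

Call:
send_rows([
  [[-0.2,0,0],[0,0,0],1],
  [[-0.3,0,0],[0,0,0],1],
  [[-0.3,0,0],[0,0,0],1],
  [[-0.3,0,0],[0,0,0],1],
  [[-0.3,0,0],[0,0,0],1],
  [[-0.3,0,0],[0,0,0],1],
  [[-0.2,0,0],[0,0,0],1],
  [[0,0,0],[0,0,0],1],
])

```text
time_s: 31.08
eef_pos: [0.2659, 0.3587, 0.0447]
orientation: [3.138, -0.148, -0.0]
ft_force: [0.1, -0.2, -2.1]
finger_gap: 0.0155
grasp_force: 60.0
```

```bash
python3 - <<'E'
from h import *
s=bot.get_state(); print(s['time_s'],s['eef_pos'],s['orientation'],s['ft_force'],s['qpos'])
for c in("top","side"):
    im=bot.snapshot(c)
    for n in("tray","mat","crucible_a"): print(c,n,[(np.round(d['location'],1).tolist(),round(d['score'],2)) for d in bot.place_of(n,c)])
print(proj("top",[[.511,.336,.01]]),proj("side",[[.511,.336,.01]]))
E
```

```text
31.075 [0.26594472 0.35874246 0.04469445] [ 3.13791548e+00 -1.47619403e-01 -4.52669080e-04] [ 0.11925933 -0.16064371 -2.08888102] [-1.0401586   0.63951267  0.0645886   2.20500148 -0.13085318  0.30082407
 -2.52807054]
top tray [([194.7, 206.7], 0.69)]
top mat []
top crucible_a [([185.2, 207.4], 0.53), ([206.3, 142.6], 0.5), ([197.2, 217.4], 0.44)]
side tray [([209.7, 322.1], 0.94)]
side mat [([205.8, 329.2], 0.83)]
side crucible_a [([214.8, 321.7], 0.82), ([156.8, 281.1], 0.77), ([197.1, 326.8], 0.75), ([176.9, 242.0], 0.49)]
[[196.23526631 210.74824525]] [[205.73260326 324.72161905]]
```

Call:
send_rows([
  [[0,0,-0.3],[0,0,0],1],
  [[0,0,-0.6],[0,0,0],1],
  [[0,0,-0.7],[0,0,0],1],
  [[0,0,-0.7],[0,0,0],1],
  [[0,0,-0.5],[0,0,0],1],
  [[0.3,0,0],[0,0,0],1],
  [[0.6,0,0],[0,0,0],1],
  [[0.6,0,0],[0,0,0],1],
])

```text
time_s: 32.48
eef_pos: [0.3573, 0.3497, 0.2128]
orientation: [-3.138, 0.149, 0.0]
ft_force: [0.7, -0.1, -1.2]
finger_gap: 0.0155
grasp_force: 60.0
```

Call:
send_rows([
  [[0.6,0,0],[0,0,0],1],
  [[0.3,0,0],[0,0,0],1],
  [[0,0.3,0],[0,0,0],1],
  [[0,0.6,0],[0,0,0],1],
  [[0,0.7,0],[0,0,0],1],
  [[0,0.7,0],[0,0,0],1],
  [[0,0.7,0],[0,0,0],1],
  [[0,0.7,0],[0,0,0],1],
])

```text
time_s: 33.48
eef_pos: [0.3866, 0.1223, 0.2127]
orientation: [-3.138, 0.148, 0.002]
ft_force: [0.6, -0.7, -0.7]
finger_gap: 0.0154
grasp_force: 60.0
```

```bash
python3 - <<'E'
from h import *
print(bot.get_state()['eef_pos'])
plan([((.3938,-.3738,.22),-.06,12)])
E
```

```text
[0.38661858 0.12228097 0.21269002]
12 [0.07, 0.68, -0.01] [0.0, 0.001, -0.016]
11 [0.07, 0.69, -0.01] [0.0, 0.001, -0.016]
10 [0.07, 0.69, -0.01] [0.0, 0.001, -0.016]
9 [0.07, 0.69, -0.01] [0.0, 0.001, -0.016]
8 [0.07, 0.69, -0.01] [0.0, 0.001, -0.016]
7 [0.07, 0.69, -0.01] [0.0, 0.001, -0.016]
6 [0.06, 0.69, -0.01] [0.0, 0.001, -0.016]
5 [0.06, 0.69, -0.01] [0.0, 0.001, -0.016]
4 [0.06, 0.69, -0.01] [0.0, 0.001, -0.016]
3 [0.06, 0.69, -0.01] [0.0, 0.001, -0.016]
2 [0.06, 0.69, -0.01] [0.0, 0.001, -0.016]
1 [0.05, 0.69, -0.01] [0.0, 0.001, -0.016]
```

Call:
send_rows([
  [[0.07,0.68,0],[0,0,-0.016],1],
  [[0.07,0.68,0],[0,0,-0.016],1],
  [[0.07,0.68,0],[0,0,-0.016],1],
  [[0.07,0.68,0],[0,0,-0.016],1],
  [[0.07,0.68,0],[0,0,-0.016],1],
  [[0.07,0.68,0],[0,0,-0.016],1],
  [[0.06,0.68,0],[0,0,-0.016],1],
  [[0.06,0.68,0],[0,0,-0.016],1],
])

```text
time_s: 34.48
eef_pos: [0.3916, -0.2039, 0.2127]
orientation: [-3.138, 0.113, 0.002]
ft_force: [0.9, 0.7, -1.3]
finger_gap: 0.0154
grasp_force: 60.0
```

Call:
send_rows([
  [[0.06,0.68,0],[0,0,-0.016],1],
  [[0.06,0.68,0],[0,0,-0.016],1],
  [[0.06,0.5,0],[0,0,-0.016],1],
  [[0.05,0.3,0],[0,0,-0.016],1],
  [[0,0,0.5],[0,0,0],1],
  [[0,0,0.6],[0,0,0],1],
  [[0,0,0.4],[0,0,0],1],
  [[0,0,0],[0,0,0],1],
])

```text
time_s: 35.48
eef_pos: [0.3967, -0.332, 0.1214]
orientation: [-3.136, 0.096, 0.006]
ft_force: [-0.4, 0.6, -1.0]
finger_gap: 0.0155
grasp_force: 60.0
```

```bash
python3 - <<'E'
from h import *
print(bot.get_state()['eef_pos'])
plan([((.3915,-.3805,.043),-.05,4)])
E
```

```text
[ 0.39672435 -0.33196694  0.12135597]
4 [-0.01, 0.2, 0.33] [-0.005, 0.005, -0.016]
```

Call:
send_rows([
  [[-0.01,0.2,0.1],[0,0,-0.016],1],
  [[-0.01,0.2,0.3],[0,0,-0.016],1],
  [[-0.01,0.2,0.3],[0,0,-0.016],1],
  [[-0.01,0.2,0.3],[0,0,-0.016],1],
  [[0,0,0.2],[0,0,0],1],
  [[0,0,0.08],[0,0,0],1],
  [[0,0,0],[0,0,0],1],
  [[0,0,0],[0,0,0],1],
])

```text
time_s: 36.48
eef_pos: [0.3934, -0.3821, 0.0464]
orientation: [3.14, -0.079, 0.001]
ft_force: [0.2, 0.4, -1.6]
finger_gap: 0.0157
grasp_force: 60.0
```

Call:
send_rows([
  [[0,0,0.04],[0,0,0],1],
  [[0,0,0.03],[0,0,0],1],
  [[0,0,0.02],[0,0,0],1],
  [[0,0,0.02],[0,0,0],1],
  [[0,0,0],[0,0,0],1],
])

```text
time_s: 37.1
eef_pos: [0.3929, -0.3822, 0.0394]
orientation: [-3.141, 0.08, -0.0]
ft_force: [-1.5, 1.2, 1.1]
finger_gap: 0.0153
grasp_force: 60.0
```

Call:
send_rows([
  [[0,0,0],[0,0,0],1],
  [[0,0,0],[0,0,0],1],
], squeeze=4)

```text
time_s: 37.35
eef_pos: [0.3929, -0.3822, 0.0394]
orientation: [3.141, -0.08, 0.0]
ft_force: [-1.2, 0.4, 0.4]
finger_gap: 0.0162
grasp_force: 4.0
```

Call:
send_rows([
  [[0,0,0],[0,0,0],0],
  [[0,0,0],[0,0,0],0],
  [[0,0,0],[0,0,0],0],
  [[0,0,-0.3],[0,0,0],0],
  [[0,0,-0.6],[0,0,0],0],
  [[0,0,-0.8],[0,0,0],0],
  [[0,0,-0.8],[0,0,0],0],
  [[0,0,-0.8],[0,0,0],0],
])

```text
time_s: 38.35
eef_pos: [0.3928, -0.382, 0.2389]
orientation: [3.141, -0.08, 0.0]
ft_force: [1.1, -1.2, 0.2]
finger_gap: 0.0472
grasp_force: 0.0
```

Call:
send_rows([
  [[0,0.8,0],[0,0,0],0],
  [[0,0.8,0],[0,0,0],0],
  [[0,0.8,0],[0,0,0],0],
  [[0,0.8,0],[0,0,0],0],
  [[0,0,0],[0,0,0],0],
])

```text
time_s: 38.98
eef_pos: [0.3804, -0.5776, 0.2362]
orientation: [3.138, -0.087, -0.003]
ft_force: [0.7, 0.7, -0.1]
finger_gap: 0.0467
grasp_force: 0.0
```

```bash
python3 - <<'E'
from h import *
s=bot.get_state(); print(s['time_s'],s['eef_pos'],s['ft_force'])
a=bot.snapshot("top"); b=bot.snapshot("side")
cv2.imwrite("pics/end.png",np.vstack([cv2.resize(a[80:320,130:530],(500,300)),cv2.resize(b[120:390,130:490],(500,300))])[:,:,::-1])
for c in("top","side"):
    for n,z in(("spatula",.008),("rest",.008),("tray",.01),("mat",.01)): print(c,n,[(np.round(onz(c,[d['location']],z)[0],3).tolist(),round(d['score'],2)) for d in bot.place_of(n,c)])
E
```

```text
38.975 [ 0.3804441  -0.57756204  0.23622814] [ 0.7027115   0.65141455 -0.06879257]
top spatula [([0.486, -0.39, 0.008], 0.73)]
top rest [([0.499, -0.38, 0.008], 0.55)]
top tray [([0.516, 0.33, 0.01], 0.55)]
top mat []
side spatula [([0.503, -0.393, 0.008], 0.75)]
side rest [([0.489, -0.376, 0.008], 0.57), ([0.685, -0.265, 0.008], 0.21)]
side tray [([0.514, 0.329, 0.01], 0.81), ([0.557, -0.05, 0.01], 0.6)]
side mat [([0.503, 0.347, 0.01], 0.72)]
```

View pics/end.png

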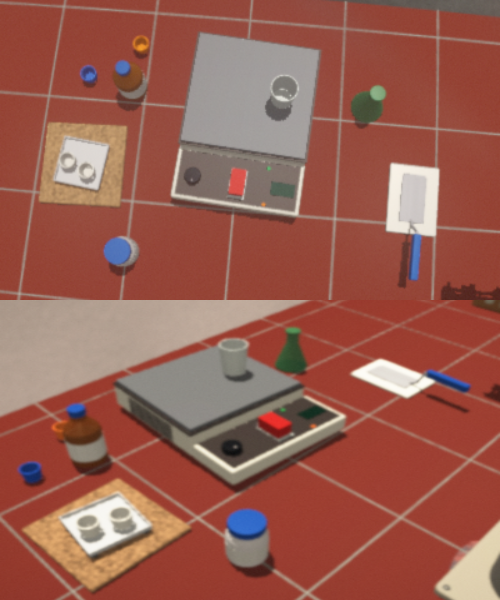

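The final view shows the tray centred on the mat with both crucibles in it, and the spatula flat on the rest. The guard is shut and nothing else has moved.

```bash
python3 -c "
from bench import bot
print(bot.job_done())"
```

```text
the job is handed in; nothing more can be done
None
```

I've handed in the job at about 39 s, and no verdict came back. The tray sits mid-mat with both crucibles upright, the spatula lies flat on the rest, and the guard is shut. The toggle was pushed to its end stop, judged by the force because I couldn't see it clearly in the pictures.

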